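# Shut the burner's gas valve in the bench tap box

## Robot

A 6-joint arm with a two-finger parallel gripper is mounted at the origin on the work surface. World frame = base frame: x ahead of the robot, y to its left, z up, the work surface at z = 0. Lengths are in m, angles in rad, forces in N, time in s.
With the tool pointing down it reaches from about 0.4 to 0.925 m from the base axis. Payload 3.4 kg.
Tool frame: the origin (TCP) lies at the very end of the fingers, on their centre line; the grasp point (between the pads) lies 19 mm behind it; z points along the fingers, y is the line along which they close (so a half turn about z gives the same grasp; the last joint's range is limited). The gripper opens to 85 mm and grips with 20 to 120 N. Pads are 22 mm wide; open, the fingers measure 114 mm over their backs; the gripper's body (76 mm by 85 mm) begins 54 mm behind the grasp point. The pads swing forward as they close: fully open they stand 13 mm farther back than shut.
Start: joints at [-1.19, 0.307, 1.506, -0, 1.328, -0.073], TCP at [0.253, -0.517, 0.231] pointing down, gripper open.
Joint ranges: [-3.12, 3.12], [-1.05, 2.28], [0.14, 2.33], [-1.42, 4.57], [0.1, 2.73], [-2.68, 2.68]. Speed limits (rad/s): [2.57, 2.57, 3.14, 3.14, 3.14, 3.14].

## Interface

Orientations are given as a unit quaternion [x, y, z, w].
In Python, from rig import ctrl gives the robot as it stands. The module is installed in compiled form; this text tells all that it offers.
- The arm moves only by the tool send_rows, never from a script. Its argument "deltas" is a list of rows, each a list of 3 entries, a list of its own where there are three numbers: the shift along the tool's x, y, z in cm, then the turn, a rotation vector about the tool's x, y, z in degrees, then the closure, from 0 (fully open) to 1 (shut). A call has 1 to 20 rows; each row shifts and turns the commanded pose from where the row before left it, along the tool's axes as they then stand; what a row does not reach is not made up. A row lasts 1/8 s, in which the tool goes at most 62.5 mm and 10.7 degrees, less where a joint would pass 70% of its speed; a pose out of reach is approached as far as the arm can. A call with a gripper value outside its range is refused whole. The fingers move at their own pace and stop on an object; the grip force is fixed at half the most. Time passes only in rows, so rows that do not move let the fingers close. It gives the time, the measured TCP pose, the force, the opening and the grip force at its end, in the units of the state.
- ctrl.state(): the state, without advancing time (a new reading comes with each control period).
- ctrl.get_image(name): name is "scene" or "top" or "wrist"; returns (picture, depth): 420x560x3 uint8, red, green, blue; 420x560 float32, m along the optical axis (not along the pixel's ray), 0 where there is no reading.
- ctrl.get_calibration(name): a dict with "fx", "fy", "cx", "cy" (pixels), "R" (3x3) and "t" (3): a world point X has camera coordinates R X + t. Camera axes: x right, y down, z forward; pixel columns grow to the right and rows downward; lengths in m; the calibration is good to about 2 mm. A picture is of the moment at which its call begins: read the wrist's pose just before it. get_calibration takes no time and is no camera call; for the wrist camera it gives the pose at the moment of the call.
- ctrl.hand_in(): hands the job in; it is judged then, once.
The state is a dict: "time": time; "qpos": joint angles; "dq": joint speeds; "effort": joint torques, N m; "tcp_pos": TCP position; "tool_rot": TCP orientation; "ft_force": force on the tool from outside, world axes, zero at the start; "torque": the same for the moment, N m; "finger_gap": finger opening in m; "finger_force": force on a finger pad.
Only numpy, scipy, OpenCV 4.12 (cv2) and the standard library are available. Lean on these libraries where they do the work, as an engineer would, in place of code of your own. Each camera call takes 0.05 s, during which the arm holds its last target. There are 200 camera calls.

## Task

Shut off the gas to the water-bath burner: with the fingertips, push the white cover of the grey tap box on the bench along its tracks until it is fully aside against its stop, then push the yellow valve lever inside round until it is fully shut. Do not lift the cover, leave the blue lever as it is, do not disturb the glassware and tools standing around, and leave the cover open.

Things in the scene. Friction and masses are not known exactly. Their poses are not given: they have to be found in the camera images.
- tapbox: Fixed grey steel tap box on the bench, 190 (its x) x 500 (its y) x 100 mm high, outer walls 6 mm thick. Origin: centre of its underside, on the bench; z up. Its -y half is an open valve bay, its +y half a closed compartment with a flat deck, top 88 mm high. The outer walls rise to 100 mm: an open-topped track in which the cover slides along y, the end walls being its stops.
- bay (a point): Centre of the valve bay's mouth: x 0, y -125 mm in the box frame, 88 mm above the bench (ledge height). The bay is 178 mm (x) by 238 mm (y) inside, its floor 6 mm above the bench; along the two long walls run ledges 12 mm wide, top at 88 mm, that carry the cover.
- cover: Loose white plate, 174 (x) x 242 (y) x 5 mm, 0.35 to 0.7 kg, lying flat between the box walls with 2 mm play each side in x. Origin: centre of its underside, 88 mm above the bench; axes as the box's. At the start it covers the bay, origin at y -122 to -95 mm in the box frame. Pushed to +y up to the end wall (y about +123 mm) it bares the whole bay. It slides with 1 to 8 N.
- cover_bar (a point): Middle of the black bow handle's bar, over the cover's centre and 32 mm above its underside (120 mm above the bench). The bar is 110 mm long in x, 12 mm wide in y, 10 mm thick, with a 22 mm high gap below it, on a 10 mm square post near each end (50 mm from the middle).
- gas_tap: The gas valve: nickel-plated ball valve on a pipe along the box's x through the bay (pipe axis 40 mm high, radius 8 mm; nuts and valve body radius 14.5 mm). Origin: on the bench, straight below the lever's vertical hinge axis; axes as the box's. It sits at x 22 mm and either y -68 or y -170 mm in the box frame; the air valve has the other place.
- gas_lever (a joint): Turn of the yellow lever, rad: 0 = open, along the pipe, pointing to the box's -x; 1.571 = shut, across the pipe, pointing to the box's -y, against a hard stop. It shuts counter-clockwise seen from above, so push its +y side. It stays where it is left; friction about 0.15 N m. Starts between 0 and 0.3.
- gas_grip (a point): Centre of the lever's yellow sleeve: 47 mm from the hinge axis and 74 mm above the bench. The sleeve is 50 mm long (22 to 72 mm from the axis), 16 mm wide and 12 mm thick (68 to 80 mm above the bench).
- air_tap: The compressed-air valve, identical but with a blue lever; origin as for gas_tap.
- air_grip (a point): Centre of the blue lever's sleeve, as gas_grip. The lever points to the box's -x, turned at most 0.1 rad towards -y; it is to be left alone.
- beaker: Loose glass beaker, 72 mm across, 95 mm high, behind the box (its +x side). Origin: centre of its underside.
- bottle: Loose amber reagent bottle, 60 mm across, 125 mm high, behind the box. Origin: centre of its underside.
- jar: Loose sample jar with a green lid, 56 mm across, 60 mm high, in front of the box. Origin: centre of its underside.
- screwdriver: Loose green-handled screwdriver, 200 mm long, handle 26 mm thick, lying across in front of the box. Origin: under its middle.
- tube_rack: Loose wire rack of capped test tubes, 105 x 225 mm, about 130 mm high, to the right of the box (-y). Origin: centre of its underside.
- mixer: Fixed white vortex mixer with a black rubber cup, 190 x 150 mm, 142 mm high, to the left of the box (+y). Origin: centre of its underside.

How it is judged:
On the way, in this order (a step that is already met when the one before it is completed fails the run):
1. the cover has been slid fully aside (y of cover in the frame of tapbox above 0.105 m and z of cover in the frame of tapbox below 0.092 m and angle between cover's own z axis and vertical below 0.05 rad), for 0.2 s.
2. the yellow lever has been pushed fully shut (value of joint gas_lever above 1.48 rad), for 0.2 s.
At the end, for the whole second after the job is handed in: The yellow lever is within about 5 degrees of its shut stop (joint above 1.48 rad), the cover rests flat in its tracks within about 18 mm of its far stop (origin beyond y = 105 mm in the box frame), and the blue lever's sleeve is within 6 mm of where it was (all of step 1 and value of joint gas_lever above 1.48 rad and linear speed of cover below 0.01 m/s and distance of air_grip from where it was at the start of the episode below 0.006 m); the robot touches nothing.
It fails at once if the cover is lifted or tipped out of its tracks (z of cover in the frame of tapbox above 0.098 m or angle between cover's own z axis and vertical above 0.12 rad).
It fails at once if the blue lever is moved (distance of air_grip from where it was at the start of the episode above 0.008 m).
It fails at once if a bystander is moved, lifted or knocked over (distance of any of beaker, bottle, jar, screwdriver, tube_rack from where it was at the start of the episode above 0.02 m or angle between any of beaker, bottle, jar, screwdriver, tube_rack's own z axis and vertical above 0.3 rad).
It also fails if it takes over 48 s, if anything falls off the work surface, if the arm or the gripper's body presses on something with over 40 N, if the wrist force passes 120 N, or if a joint passes its speed limit or range.

## Working session

There is one attempt and no reset: what is moved stays moved. The work goes in short steps, Python scripts to look and compute and a tool call to move; the robot and the scene stay as the last step left them, time stands still between calls to the robot, and variables do not carry over. Pictures are saved under pics/ and viewed, at most 10 in all, crops included, and the job is handed in when it is done.

Besides the shell and the picture viewer there is one more tool, called after "Emit:" as name(argument=value, ...), one argument or row to a line, values as JSON. send_rows: Moves the arm, as the interface text tells. Its arguments: {"type":"object","properties":{"deltas":{"type":"array","items":{"type":"array"}}},"required":["deltas"]}

```bash
mkdir -p pics; cat > h.py <<'E'
import numpy as np, cv2
from rig import ctrl
def grab(n,f):
    c=ctrl.get_calibration(n); p,d=ctrl.get_image(n)
    cv2.imwrite('pics/'+f+'.png',p[:,:,::-1]); np.savez('pics/'+f,p=p,d=d,**{k:np.array(c[k]) for k in c}); return p,d,c
def load(f): return np.load('pics/'+f+'.npz')
def world(c,d):
    v,u=np.mgrid[:d.shape[0],:d.shape[1]]
    P=np.stack([(u-c['cx'])/c['fx']*d,(v-c['cy'])/c['fy']*d,d],-1)
    return (P-np.array(c['t']))@np.array(c['R'])
E
python3 - <<'E'
from h import *
s=ctrl.state();print({k:np.round(s[k],3) for k in s})
for n in('top','scene'):
    p,d,c=grab(n,n+'0')
    print(c['fx'],c['R'],c['t'],(d>0).mean())
E
```

```text
{'time': np.float64(0.0), 'qpos': array([-1.189,  0.308,  1.508, -0.   ,  1.328, -0.073]), 'dq': array([-0.001,  0.   , -0.001,  0.003, -0.001,  0.001]), 'effort': array([-1.0000e-03, -4.5756e+01, -2.5192e+01, -0.0000e+00,  1.3000e-02,
        0.0000e+00]), 'tcp_pos': array([ 0.252, -0.516,  0.23 ]), 'tool_rot': array([ 0.974,  0.225, -0.   , -0.001]), 'ft_force': array([0.832, 1.259, 0.491]), 'torque': array([-0.01 ,  0.022,  0.032]), 'finger_force': np.float64(0.0), 'finger_gap': np.float64(0.086)}
526.5129858899177 [[-0.0063159  -0.9997206  -0.02277769]
 [-0.98189614  0.01051239 -0.18912817]
 [ 0.18931478  0.02117081 -0.98168819]] [0.01747735 0.60187248 1.67688025] 0.9959141156462585
423.8747688640968 [[-0.7292497   0.68415397 -0.01132329]
 [ 0.57923674  0.60843838 -0.54248275]
 [-0.3642522  -0.40216425 -0.83999063]] [ 0.41098778 -0.28021219  1.59612004] 0.9962117346938776
```

View pics/top0.png

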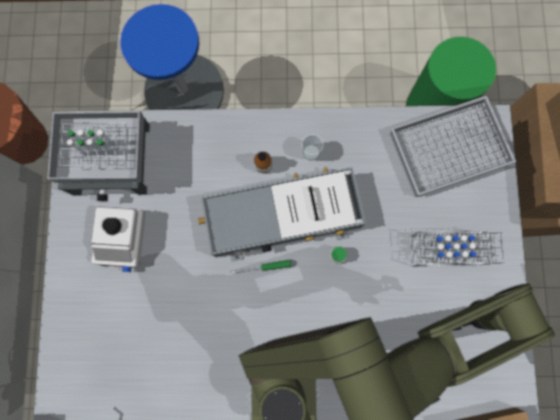

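View pics/scene0.png

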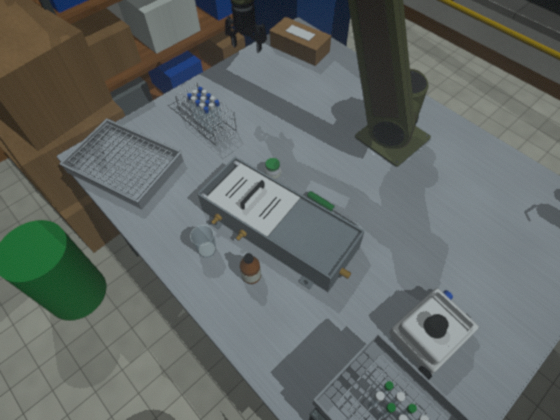

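The top view shows the box from (205,225) to (360,200), slightly rotated, with the white cover on its right (-y) half and the handle at (313,204). The jar is at (340,255), the screwdriver at (265,266), and the beaker and bottle are behind the box.

```bash
python3 - <<'E'
from h import *
for f in('top0','scene0'):
    z=load(f); W=world(z,z['d']); p=z['p'].astype(int)
    X,Y,Z=W[...,0],W[...,1],W[...,2]
    m=((Z>.075)&(Z<.112)&(X>.4)&(X<.95)&(Y>-.35)&(Y<.35)).astype(np.uint8)
    n,l,st,ce=cv2.connectedComponentsWithStats(m)
    k=1+st[1:,4].argmax(); b=l==k
    r=cv2.minAreaRect(W[b][:,:2].astype(np.float32)); print(f,st[k],r, np.median(Z[b]))
    w=b&(p.min(-1)>185); r=cv2.minAreaRect(W[w][:,:2].astype(np.float32)); print('white',w.sum(),r,np.median(Z[w]))
    hb=(Z>.112)&(Z<.13)&(abs(X-r[0][0])<.09)&(abs(Y-r[0][1])<.1)
    if hb.sum()>5: print('bar',hb.sum(),cv2.minAreaRect(W[hb][:,:2].astype(np.float32)),W[hb].mean(0))
    for nm,cm in (('jar',(p[...,1]-p[...,0]>40)&(p[...,1]-p[...,2]>20)),):
        q=cm&(Z>.01)&(Z<.2)&(X>.3)&(X<.9)&(abs(Y)<.4)
        n,l,st,ce=cv2.connectedComponentsWithStats(q.astype(np.uint8))
        for i in range(1,n):
            if st[i,4]>20: print(nm,st[i,4],W[l==i].mean(0).round(3),W[l==i].min(0).round(3),W[l==i].max(0).round(3))
E
```

```text
top0 [ 202  167  164   88 8831] ((0.5766840577125549, -0.004678606986999512), (0.2028483897447586, 0.5006906390190125), 11.269668579101562) 0.0927069910235237
white 3127 ((0.599910318851471, -0.10626702010631561), (0.173776313662529, 0.25174546241760254), 10.654280662536621) 0.0946264272090276
bar 113 ((0.5992439389228821, -0.10174007713794708), (0.10802920162677765, 0.012331929989159107), 10.755260467529297) [ 0.59927978 -0.10177445  0.12494215]
jar 167 [ 0.442 -0.183  0.061] [ 0.421 -0.206  0.05 ] [ 0.464 -0.161  0.07 ]
jar 159 [0.41  0.021 0.025] [ 0.397 -0.025  0.015] [0.424 0.067 0.036]
scene0 [ 197  157  168  125 8768] ((0.5803046226501465, -0.0026190876960754395), (0.1945851743221283, 0.50243079662323), 11.047779083251953) 0.08991064337135535
white 0 ((0.0, 0.0), (0.0, 0.0), 0.0) nan
bar 13 ((-0.02167011797428131, 0.062011685222387314), (0.03810568526387215, 0.004268139600753784), 17.83343505859375) [-0.01671515  0.06368322  0.12078555]
jar 118 [ 0.443 -0.181  0.059] [ 0.419 -0.203  0.052] [ 0.466 -0.156  0.067]
jar 111 [0.414 0.026 0.023] [ 0.399 -0.022  0.012] [0.426 0.071 0.029]
  return _methods._mean(a, axis=axis, dtype=dtype,
  ret = ret.dtype.type(ret / rcount)
```

Emit:
send_rows(
  deltas=[
    [[0,0,0],[0,0,7.5],1],
    [[0,0,0],[0,0,7.5],1],
    [[3,-2.15,0],[0,0,0],1],
    [[3,-2.15,0],[0,0,0],1],
    [[3,-2.15,0],[0,0,0],1],
    [[3,-2.15,0],[0,0,0],1],
    [[3,-2.15,0],[0,0,0],1],
    [[3,-2.15,0],[0,0,0],1],
    [[3,-2.15,0],[0,0,0],1],
    [[3,-2.15,0],[0,0,0],1],
    [[3,-2.15,0],[0,0,0],1],
    [[3,-2.15,0],[0,0,0],1],
    [[3,-2.15,0],[0,0,0],1],
    [[3,-2.15,0],[0,0,0],1],
    [[3,-2.15,0],[0,0,0],1],
    [[3,-2.15,0],[0,0,0],1],
    [[0,0,0],[0,0,0],1],
  ],
)

```text
time: 2.22
tcp_pos: [0.6083, -0.1386, 0.2305]
tool_rot: [0.995, 0.098, -0.0, -0.0]
ft_force: [-0.7, -0.1, 1.1]
finger_gap: 0.0001
finger_force: 0.0
```

```bash
cat >> h.py <<'E'
a=np.radians(11.0); C=np.array([.578,-.0035])
def loc(P): 
    P=np.asarray(P)-C; return np.stack([P[...,0]*np.cos(a)+P[...,1]*np.sin(a),-P[...,0]*np.sin(a)+P[...,1]*np.cos(a)],-1)
def tcp():
    s=ctrl.state(); q=s['tool_rot']; print('t',s['time'],'loc',loc(s['tcp_pos'][:2]).round(4),'z',s['tcp_pos'][2].round(4),'yaw',np.degrees(2*np.arctan2(q[1],q[0])).round(2),'F',s['ft_force'].round(1),'gap',s['finger_gap'])
E
python3 - <<'E'
from h import *
tcp()
p,d,c=grab('wrist','w1'); W=world(c,d);Z=W[...,2]
hb=(Z>.112)&(Z<.13)&(abs(loc(W[...,:2])-[0,-.1])<.09).all(-1)
print(hb.sum()); L=loc(W[hb][:,:2]).astype(np.float32); print(cv2.minAreaRect(L),L.min(0),L.max(0),np.median(Z[hb]))
E
```

```text
t 2.225 loc [ 0.004  -0.1384] z 0.2305 yaw 11.24 F [-0.7 -0.1  1.1] gap 8.818123749196818e-05
1986
((0.0013784542679786682, -0.10040538758039474), (0.012295312248170376, 0.11013144254684448), 89.92196655273438) [-0.05368429 -0.10658068] [ 0.05644896 -0.09420035] 0.12495619903982663
```

View pics/w1.png

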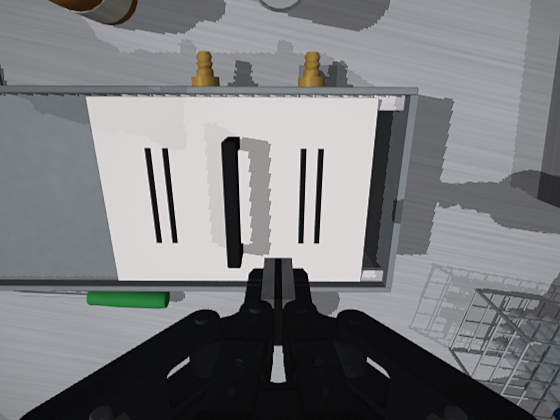

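The wrist view confirms the bar at box (0.001, -0.100), top 125 mm, with the bar at pixel (232,200) and the fingertips at (280,265). The 11° yaw is right.

Emit:
send_rows(
  deltas=[
    [[-0.2,0,3],[0,0,0],1],
    [[-0.2,0,3],[0,0,0],1],
    [[0,0,3],[0,0,0],1],
    [[0,0,2],[0,0,0],1],
    [[0,0,1.6],[0,0,0],1],
    [[0,0,0],[0,0,0],1],
    [[0,-1,0],[0,0,0],1],
    [[0,-1,0],[0,0,0],1],
    [[0,-1,0],[0,0,0],1],
    [[0,-1,0],[0,0,0],1],
    [[0,-1,0],[0,0,0],1],
    [[0,0,0],[0,0,0],1],
  ],
)

```text
time: 3.78
tcp_pos: [0.5939, -0.0912, 0.106]
tool_rot: [0.995, 0.097, 0.001, -0.0]
ft_force: [0.8, -0.6, 1.4]
finger_gap: -0.0002
finger_force: 0.5
```

```bash
cat >> h.py <<'E'
def bar(f):
    p,d,c=grab('top',f); W=world(c,d);Z=W[...,2]
    b=(Z>.088)&(Z<.1)&(p.min(-1)>170)&(abs(loc(W[...,:2]))<[.1,.3]).all(-1)
    L=loc(W[b][:,:2]); print('white',b.sum(),np.percentile(L,[1,50,99],axis=0).round(3).tolist())
E
python3 - <<'E'
from h import *
tcp(); bar('t2')
E
```

```text
t 3.775 loc [-0.0012 -0.0891] z 0.106 yaw 11.11 F [ 0.8 -0.6  1.4] gap -0.00015726031919565468
white 1387 [[-0.084, -0.229], [-0.02, -0.023], [0.089, 0.053]]
```

Emit:
send_rows(
  deltas=[
    [[0,-1.5,0],[0,0,0],1],
    [[0,-1.5,0],[0,0,0],1],
    [[0,-1.5,0],[0,0,0],1],
    [[0,-1.5,0],[0,0,0],1],
    [[0,-1.5,0],[0,0,0],1],
    [[0,-1.5,0],[0,0,0],1],
    [[0,-1.5,0],[0,0,0],1],
    [[0,-1.5,0],[0,0,0],1],
    [[0,-1.5,0],[0,0,0],1],
    [[0,-1.5,0],[0,0,0],1],
    [[0,-1.5,0],[0,0,0],1],
    [[0,-1,0],[0,0,0],1],
    [[0,-0.5,0],[0,0,0],1],
    [[0,0,0],[0,0,0],1],
  ],
)

```text
time: 5.58
tcp_pos: [0.559, 0.0844, 0.1055]
tool_rot: [0.995, 0.097, 0.0, 0.0]
ft_force: [1.0, -2.4, 1.5]
finger_gap: -0.0002
finger_force: 1.6
```

```bash
python3 - <<'E'
from h import *
tcp(); bar('t3')
E
```

```text
t 5.575 loc [-0.0019  0.0899] z 0.1055 yaw 11.08 F [ 1.  -2.4  1.5] gap -0.00019303090211292918
white 1597 [[-0.084, -0.212], [-0.021, 0.078], [0.089, 0.231]]
```

Emit:
send_rows(
  deltas=[
    [[0,-0.4,0],[0,0,0],1],
    [[0,-0.4,0],[0,0,0],1],
    [[0,-0.3,0],[0,0,0],1],
    [[0,-0.2,0],[0,0,0],1],
    [[0,0,0],[0,0,0],1],
  ],
)

```text
time: 6.25
tcp_pos: [0.5567, 0.0964, 0.1054]
tool_rot: [0.995, 0.096, 0.0, 0.0]
ft_force: [1.0, -5.5, 3.3]
finger_gap: -0.0001
finger_force: 2.6
```

Emit:
send_rows(
  deltas=[
    [[0,-0.2,0],[0,0,0],1],
    [[0,0,0],[0,0,0],1],
    [[0,0,0],[0,0,0],1],
    [[0,0.7,0],[0,0,0],1],
    [[0,1.5,0],[0,0,0],1],
    [[0,1.5,-2],[0,0,0],1],
    [[0,2,-4],[0,0,0],1],
    [[-1,4,-4],[0,0,0],1],
    [[-2,4,-2],[0,0,0],1],
    [[-2,4,0],[0,0,0],1],
    [[-2,4,0],[0,0,0],1],
    [[0,0,0],[0,0,0],1],
    [[0,0,0],[0,0,0],1],
  ],
)

```text
time: 7.88
tcp_pos: [0.5287, -0.1272, 0.2249]
tool_rot: [0.995, 0.096, -0.0, -0.001]
ft_force: [0.2, 0.1, -0.6]
finger_gap: -0.0001
finger_force: 0.0
```

```bash
python3 - <<'E'
from h import *
tcp(); bar('t4')
p,d,c=grab('wrist','w4'); W=world(c,d);Z=W[...,2];p=p.astype(int);L=loc(W[...,:2])
for n,m in(('yel',(p[...,0]-p[...,2]>70)&(p[...,1]-p[...,2]>45)),('blu',(p[...,2]-p[...,0]>50))):
    m=m&(abs(L-[0,-.125])<[.09,.12]).all(-1)&(Z>.06)&(Z<.088)
    q=L[m].astype(np.float32); print(n,m.sum(),np.median(Z[m])); 
    if len(q)>20: print(cv2.minAreaRect(q),q.mean(0),q.min(0),q.max(0))
E
```

```text
t 7.875 loc [-0.072 -0.112] z 0.2249 yaw 10.99 F [ 0.2  0.1 -0.6] gap -8.340979039837842e-05
white 3157 [[-0.083, -0.157], [-0.003, 0.116], [0.089, 0.238]]
yel 1005 0.07982196966125238
((-0.022367021068930626, -0.08000573515892029), (0.04925697296857834, 0.01581074856221676), 14.108993530273438) [-0.02141367 -0.08014299] [-0.04689408 -0.09242468] [ 0.00207093 -0.06719857]
blu 992 0.07992323665383033
((-0.02357100509107113, -0.1737602949142456), (0.048973552882671356, 0.015950489789247513), 5.115726470947266) [-0.02244694 -0.17315087] [-0.04762066 -0.18220009] [ 0.00049983 -0.16406602]
```

View pics/w4.png

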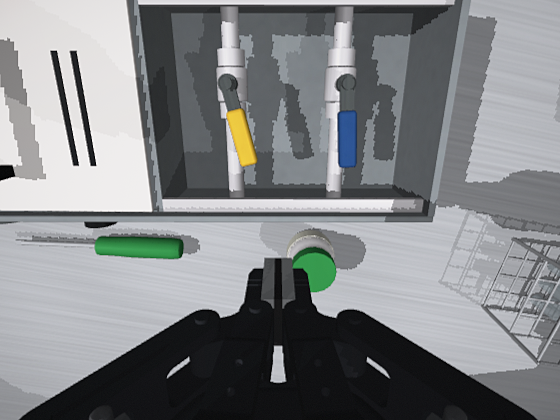

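The wrist view shows the bay fully open. The yellow lever is at (240,137), near valve y -68 and turned about 0.25 rad; the blue lever is at (347,137). The measured hinge is (0.023, -0.069) in the box frame, which matches the nominal place. Next I'll go down on the yellow lever's +y side.

Emit:
send_rows(
  deltas=[
    [[1.9,-3.3,0],[0,0,0],1],
    [[1.9,-3.4,0],[0,0,0],1],
    [[0,0,3],[0,0,0],1],
    [[0,0,4],[0,0,0],1],
    [[0,0,4],[0,0,0],1],
    [[0,0,3],[0,0,0],1],
    [[0,0,1.2],[0,0,0],1],
    [[0,0,0.7],[0,0,0],1],
    [[0,0,0],[0,0,0],1],
  ],
)

```text
time: 9.1
tcp_pos: [0.554, -0.054, 0.0667]
tool_rot: [0.995, 0.097, 0.0, 0.0]
ft_force: [0.8, -0.6, 0.1]
finger_gap: -0.0001
finger_force: 0.0
```

```bash
python3 - <<'E'
from h import *
tcp()
E
```

```text
t 9.1 loc [-0.0332 -0.045 ] z 0.0667 yaw 11.09 F [ 0.8 -0.6  0.1] gap -7.70632345954038e-05
```

Emit:
send_rows(
  deltas=[
    [[0,0.7,0],[0,0,0],1],
    [[0,0.6,0],[0,0,0],1],
    [[0.1,0.7,0],[0,0,0],1],
    [[0.2,0.7,0],[0,0,0],1],
    [[0.4,0.6,0],[0,0,0],1],
    [[0.4,0.6,0],[0,0,0],1],
    [[0.5,0.5,0],[0,0,0],1],
    [[0.5,0.4,0],[0,0,0],1],
    [[0.5,0.3,0],[0,0,0],1],
    [[0.4,0.3,0],[0,0,0],1],
    [[0.3,0.2,0],[0,0,0],1],
    [[0,0,0],[0,0,0],1],
  ],
)

```text
time: 10.6
tcp_pos: [0.5969, -0.1033, 0.066]
tool_rot: [0.995, 0.096, -0.0, 0.0]
ft_force: [-2.3, 0.2, 0.1]
finger_gap: -0.0003
finger_force: 1.4
```

```bash
python3 - <<'E'
from h import *
tcp()
E
```

```text
t 10.6 loc [-0.0005 -0.1016] z 0.066 yaw 11.06 F [-2.3  0.2  0.1] gap -0.0002640088372486194
```

Contact is in the expected direction. I'll push gently on to the stop.

Emit:
send_rows(
  deltas=[
    [[0.3,0,0],[0,0,0],1],
    [[0.2,0,0],[0,0,0],1],
    [[0.2,0,0],[0,0,0],1],
    [[0,0,0],[0,0,0],1],
    [[0,0,0],[0,0,0],1],
  ],
)

```text
time: 11.22
tcp_pos: [0.6022, -0.1033, 0.066]
tool_rot: [0.995, 0.097, -0.001, 0.001]
ft_force: [-5.9, -5.1, 1.0]
finger_gap: 0.0002
finger_force: 3.6
```

```bash
python3 - <<'E'
from h import *
tcp()
E
```

```text
t 11.225 loc [ 0.0047 -0.1026] z 0.066 yaw 11.1 F [-5.9 -5.1  1. ] gap 0.00018626124190218438
```

Emit:
send_rows(
  deltas=[
    [[-0.7,0.1,0],[0,0,0],1],
    [[-1,0,0],[0,0,0],1],
    [[-1,0,-2],[0,0,0],1],
    [[0,0,-4],[0,0,0],1],
    [[-1,0,-4],[0,0,0],1],
    [[-2,0,-4],[0,0,0],1],
    [[-2,0,-2],[0,0,0],1],
    [[0,0,0],[0,0,0],1],
    [[0,0,0],[0,0,0],1],
  ],
)

```text
time: 12.35
tcp_pos: [0.5283, -0.1172, 0.2266]
tool_rot: [0.995, 0.096, 0.001, 0.0]
ft_force: [-0.4, 0.3, 0.0]
finger_gap: -0.0001
finger_force: 0.0
```

```bash
python3 - <<'E'
from h import *
tcp(); bar('t5')
p,d,c=grab('wrist','w5'); W=world(c,d);Z=W[...,2];p=p.astype(int);L=loc(W[...,:2])
for n,m in(('yel',(p[...,0]-p[...,2]>70)&(p[...,1]-p[...,2]>45)),('blu',(p[...,2]-p[...,0]>50))):
    m=m&(abs(L-[0,-.125])<[.09,.12]).all(-1)&(Z>.06)&(Z<.088)
    q=L[m].astype(np.float32); print(n,m.sum(),cv2.minAreaRect(q))
b=(Z>.09)&(Z<.097)&(p.min(-1)>150)&(abs(L[...,0])<.07); print('cover edge y',np.percentile(L[b][:,1],[.5,2,5]))
E
```

```text
t 12.35 loc [-0.0705 -0.1021] z 0.2266 yaw 11.05 F [-0.4  0.3  0. ] gap -0.00011469611180129943
white 3228 [[-0.084, -0.155], [-0.001, 0.114], [0.089, 0.239]]
yel 1147 ((0.022870540618896484, -0.11544787138700485), (0.014991742558777332, 0.04925472289323807), 0.028300661593675613)
blu 982 ((-0.023797664791345596, -0.17366889119148254), (0.04938704892992973, 0.015764256939291954), 4.153036594390869)
cover edge y [0.00139725 0.00302457 0.00627558]
```

View pics/w5.png

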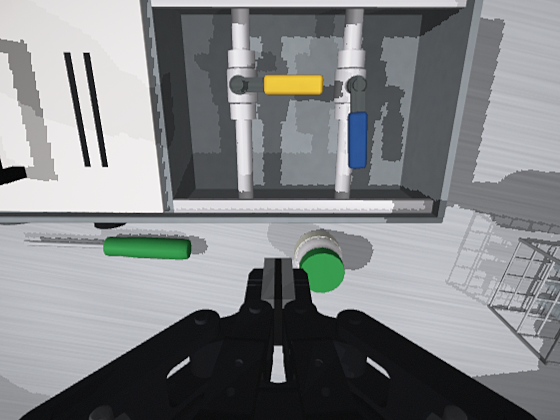

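The wrist view shows the yellow lever at (293,85), straight across the pipe (0.03° off). The blue lever at (357,140) is unmoved within 0.3 mm, and the cover is at its stop. Nothing touches the robot.

```bash
python3 -c "
from rig import ctrl; print(ctrl.hand_in())"
```

```text
the job is handed in; nothing more can be done
None
```

The gas is shut off and the job is handed in, at about 12.5 s of the 48 s allowed: the cover is against its far stop (y about 122 mm), the yellow lever is fully shut, the blue lever is within 0.3 mm of where it was, and nothing showed the glassware or tools being touched; the hand-in gave no verdict.

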